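# Clear the test plate and cover it

### The job

Broken sample chips lie on the steel test plate. Take the scraper block from its mat and with it wipe every chip along between the two rails into the catch tray at the end of the plate, never touching the chips with the gripper, then stand the scraper upright back on the middle of its mat. Then take the square cover plate by its bar handle, set it down (do not drop it) in the middle of the cleaned test plate between the rails and press it down so that it sits flat and level on it; leave all the other things on the bench where they are.

Things in the scene. Friction and masses are not known exactly. Their poses are not given: they have to be found in the camera images.
- test_plate: Fixed steel test plate on a grey base, 152 (x) x 130 (y) mm, flat top 40 mm above the bench. Origin: on the bench under the plate's centre. Two dark rails 6 mm high run along y at its +x and -x edges, 122 mm apart at the foot, 128 mm at the top (inner sides bevelled); both ends are open. A sheet-metal catch tray is joined to its -y end.
- plate_top (a point): Centre of the test plate's top face (40 mm above the bench), axes as the test plate.
- tray_floor (a point): Centre of the catch tray's floor (3 mm above the bench), axes as the test plate. The tray is 170 (x) x 120 (y) mm; walls 32 mm high on three sides, none towards the plate.
- scraper_mat: Fixed black rubber mat, 150 (x) x 80 (y) x 4 mm, the scraper's place. Origin: centre of its underside, on the bench.
- cover_mat: Fixed black rubber mat, 130 x 130 x 4 mm, where the cover plate lies at first. Origin: centre of its underside, on the bench.
- scraper: Scraper block, 0.22 kg: black base 106 mm long (x), 36 mm wide (y), 30 mm high with a steel sole, and on it a wooden grip board 80 (x) x 22 (y) mm reaching from 30 to 71 mm above the underside. Either long side wipes. Origin: centre of its underside, z up.
- cover: Cover plate, 0.3 kg: square aluminium plate 110 x 110 x 8 mm with a black bar handle in its middle, 56 (x) x 18 (y) mm, reaching from 8 to 42 mm above the underside. Origin: centre of its underside, z up.
- core_a: Bystander: whole grey sample cylinder, 50 mm across, 50 mm high, standing. Origin: centre of its underside.
- core_b: Bystander: whole grey sample cylinder, 50 mm across, 50 mm high, standing. Origin: centre of its underside.
- weight: Bystander: steel weight with a knob, 52 mm across, 70 mm high. Origin: centre of its underside.
- brush: Bystander: hand brush, lying along its x axis. Origin: in its middle, on the bench.
- jar: Bystander: closed jar, 64 mm across, 85 mm high. Origin: centre of its underside.
- chip1: Grey chip of a broken sample, about 22 mm across and 14 mm high, at first flat side down on the test plate. Origin: centre of its flat side.
- chip2: Grey chip of a broken sample, about 20 mm across and 12 mm high, at first flat side down on the test plate. Origin: centre of its flat side.
- chip3: Grey chip of a broken sample, about 21 mm across and 16 mm high, at first flat side down on the test plate. Origin: centre of its flat side.
- chip4: Grey chip of a broken sample, about 21 mm across and 13 mm high, at first flat side down on the test plate. Origin: centre of its flat side.
- chip5: Grey chip of a broken sample, about 22 mm across and 15 mm high, at first flat side down on the test plate. Origin: centre of its flat side.
Mind the look-alikes: they are no part of the job. There is more than one size of the scraper; the one meant has the size given above.

How it is judged:
By the outcome, as a careful person would: the job done as asked, in the order asked, and still so for the second after the job is handed in, with the robot touching nothing.
It also fails if it takes over 67 s, if anything falls off the work surface, if the arm or the gripper's body presses on something with over 40 N, if the wrist force passes 120 N, or if a joint passes its speed limit or range.

### The arm

A 6-joint arm with a two-finger parallel gripper is mounted at the origin on the work surface. World frame = base frame: x ahead of the robot, y to its left, z up, the work surface at z = 0. Lengths are in m, angles in rad, forces in N, time in s.
With the tool pointing down it reaches from about 0.35 to 0.775 m from the base axis. Payload 7.3 kg.
Tool frame: the origin (TCP) lies between the finger pads; the fingertips stand 25 mm ahead of it and the grasp point (between the pads) lies 6 mm ahead of it; y points along the fingers, z is the direction in which the jaws open and shut, and the axes are right-handed (so a half turn about y gives the same grasp; the last joint's range is limited). The gripper opens to 92 mm and grips with 3 to 60 N. Pads are 19 mm wide; open, the fingers measure 130 mm over their backs; the gripper's body (75 mm by 190 mm) begins 47 mm behind the grasp point.
Start: joints at [-1.252, 0.342, 1.524, -0, 1.275, -0.146], TCP at [0.235, -0.469, 0.252] pointing down, gripper open.
Joint ranges: [-2.53, 2.53], [-0.77, 2.02], [0.04, 2.7], [-1, 4.14], [0.28, 2.66], [-3.11, 3.11]. Speed limits (rad/s): [2.57, 2.57, 3.14, 3.14, 3.14, 3.14].

### API

Orientations are given as [roll, pitch, yaw] about the fixed x, y, z axes, in that order (R = Rz(yaw) Ry(pitch) Rx(roll)).
In Python, from cell import sensors, read_camera, hand_in gives the robot as it stands. The module is installed in compiled form; this text tells all that it offers.
- The arm moves only by the tool send_rows, never from a script. Its argument "motion" is a list that holds one entry, the list of rows, each a list of 4 numbers: the shift along the tool's x, y, z in m, then the turn about the tool's y in degrees. In form: [[[tx, ty, tz, twist], ...]]. A call has 1 to 8 rows; each row is the pose to reach, as a shift and turn from the pose measured when the call began, along the tool's axes at that moment; what a row does not reach only later rows make up. A row lasts 1/10 s, in which the tool goes at most 50 mm and 8.59 degrees, less where a joint would pass 70% of its speed; a pose out of reach is approached as far as the arm can. A call with a gripper value outside its range is refused whole. "gripper" is the opening, from 0 (shut) to 1 (fully open), set as the call begins (left out, the last holds). The fingers move at their own pace and stop on an object; "grip_force" is the grip in N (left out, the last holds). Time passes only in rows, so rows that repeat a pose let the fingers close. It gives the time, the measured TCP pose, the force and the opening at its end, in the units of the state.
- sensors.observe(): the state, without advancing time (a new reading comes with each control period).
- read_camera(name): name is "scene" or "top" or "wrist"; returns a dict with "frame" (384x512x3 uint8, red, green, blue), "fx", "fy", "cx", "cy" (pixels), "extrinsics" (4x4, takes a point from world to camera coordinates). Camera axes: x right, y up, looking along -z (the intrinsics and any distortion apply to the point x, -y, -z); pixel columns grow to the right and rows downward; lengths in m; the calibration is good to about 2 mm. A picture is of the moment at which its call begins. There is no depth.
- hand_in(): hands the job in, once; it reports no verdict.
The state is a dict: "time": time; "qpos": joint angles; "qvel": joint speeds; "joint_efforts": joint torques, N m; "tool_pos": TCP position; "tool_rot": TCP orientation; "contact_force": force on the tool from outside, world axes, zero at the start; "torque": the same for the moment, N m; "opening": finger opening in m.
Only numpy, scipy, OpenCV 4.12 (cv2) and the standard library are available. Lean on these libraries where they do the work, as an engineer would, in place of code of your own. Each camera call takes 0.05 s, during which the arm holds its last target.

## Working session

There is one attempt and no reset: what is moved stays moved. The work goes in short steps, Python scripts to look and compute and a tool call to move; the robot and the scene stay as the last step left them, time stands still between calls to the robot, and variables do not carry over. Pictures are saved under pics/ and viewed, and the job is handed in when it is done.

Besides the shell and the picture viewer there is one more tool, called as name([rows], argument=value, ...), one row to a line, values as JSON. send_rows: Moves the arm, as the interface text tells. Its arguments: {"type":"object","properties":{"motion":{"type":"array"},"gripper":{"type":"number"},"grip_force":{"type":"number"}},"required":["motion"]}

```bash
mkdir -p pics
cat > h.py <<'E'
import numpy as np, cv2
from cell import sensors, read_camera, hand_in
def snap(name,fn):
    c=read_camera(name); cv2.imwrite('pics/'+fn+'.png',c['frame'][:,:,::-1]); 
    np.savez('pics/'+fn+'.npz',**{k:np.array(v) for k,v in c.items()}); return c
def load(fn): return dict(np.load('pics/'+fn+'.npz',allow_pickle=True))
def px2w(c,u,v,z):
    E=np.array(c['extrinsics']);R=E[:3,:3];t=E[:3,3]
    d=np.array([(u-c['cx'])/c['fx'],-(v-c['cy'])/c['fy'],-1.])
    o=-R.T@t; d=R.T@d; s=(z-o[2])/d[2]; return (o+s*d)
def w2px(c,p):
    E=np.array(c['extrinsics']);q=E[:3,:3]@np.array(p)+E[:3,3]
    return np.array([c['cx']+c['fx']*q[0]/-q[2], c['cy']-c['fy']*q[1]/-q[2]])
def crop(fn,x0,y0,x1,y1,k,out):
    im=cv2.imread('pics/'+fn+'.png')[y0:y1,x0:x1]; cv2.imwrite('pics/'+out+'.png',cv2.resize(im,None,fx=k,fy=k,interpolation=cv2.INTER_CUBIC))
E
python3 - <<'E'
from h import *
for n in ['scene','top','wrist']:
    c=snap(n,n+'0'); print(n,[k for k in c],c['fx'],c['fy'],c['cx'],c['cy']); print(np.array(c['extrinsics']).round(3))
print(sensors.observe())
E
```

```text
scene ['frame', 'fx', 'fy', 'cx', 'cy', 'extrinsics'] 402.2149392394222 402.2149392394222 261.32070362733606 194.21873048581008
[[-0.533  0.846  0.021  0.349]
 [-0.439 -0.298  0.848  0.174]
 [ 0.723  0.442  0.53  -1.414]
 [ 0.     0.     0.     1.   ]]
top ['frame', 'fx', 'fy', 'cx', 'cy', 'extrinsics'] 347.2209493837708 347.2209493837708 251.87655975848912 190.0222792465013
[[-0.024 -1.     0.005 -0.02 ]
 [ 0.992 -0.023  0.124 -0.579]
 [-0.124  0.008  0.992 -0.884]
 [ 0.     0.     0.     1.   ]]
wrist ['frame', 'fx', 'fy', 'cx', 'cy', 'extrinsics'] 296.59089925701835 296.59089925701835 256.28819884506055 192.42403812808632
[[ 0.449 -0.893 -0.001 -0.524]
 [ 0.849  0.428 -0.31   0.039]
 [ 0.278  0.138  0.951 -0.392]
 [ 0.     0.     0.     1.   ]]
{'time': 0.15, 'qpos': array([-1.25201175e+00,  3.42582557e-01,  1.52476933e+00,  1.94005153e-05,
        1.27536881e+00, -1.46009589e-01]), 'qvel': array([-0.00010622, -0.00278429, -0.00433087, -0.00017396,  0.00043658,
        0.00096297]), 'joint_efforts': array([ 9.01405338e-05, -4.31471372e+01, -2.44353461e+01,  7.16464338e-02,
        5.37300180e-02, -7.08126618e-05]), 'tool_pos': array([ 0.23526526, -0.4690509 ,  0.25120413]), 'tool_rot': array([-1.57190966e+00,  1.82476128e-04, -2.67680425e+00]), 'contact_force': array([ 0.56740074,  0.03300311, -0.40843489]), 'torque': array([-0.02900864,  0.00877137, -0.01401785]), 'opening': 0.09161959141988792}
```

View pics/scene0.png

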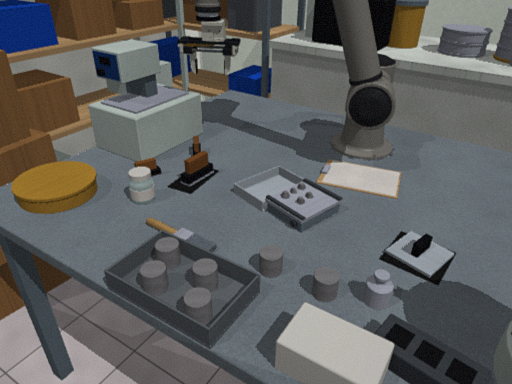

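View pics/top0.png

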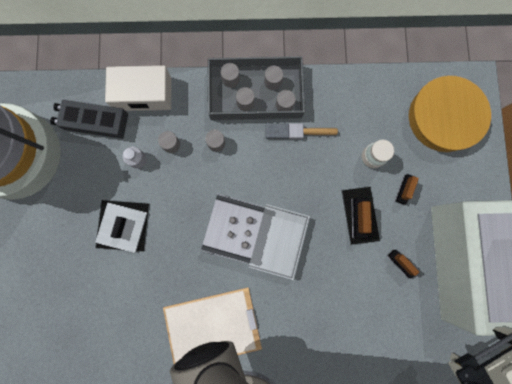

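View pics/wrist0.png

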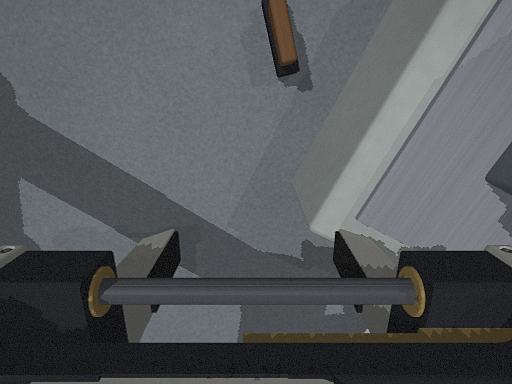

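Look-alike candidates in the top view are the block on the black mat (364,217), the small block at (407,189) and the small block at (404,264). By the description I choose the one on the mat and check it in a crop.

Run:
```python
from h import *
crop('top0',330,165,430,285,6,'c1'); crop('top0',195,185,320,285,6,'c2'); crop('top0',85,190,160,260,8,'c3')
crop('scene0',130,130,230,210,8,'c4')
```

```text
(no output)
```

View pics/c1.png

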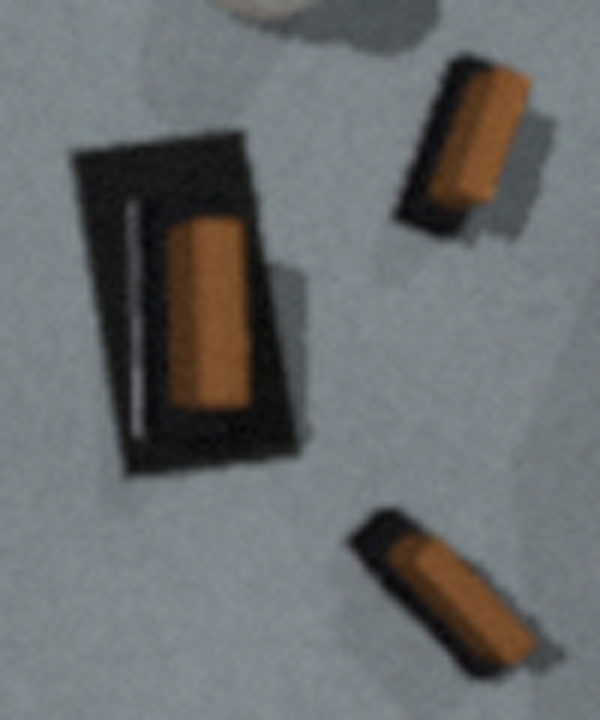

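View pics/c2.png

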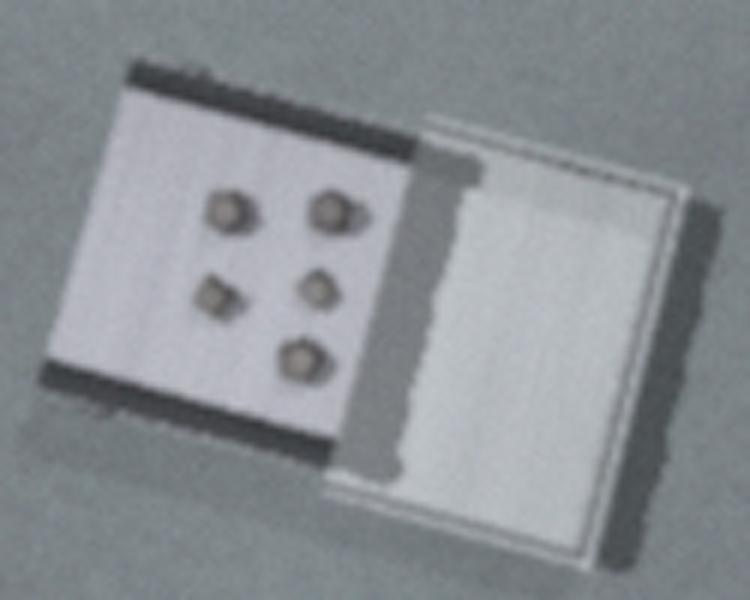

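View pics/c3.png

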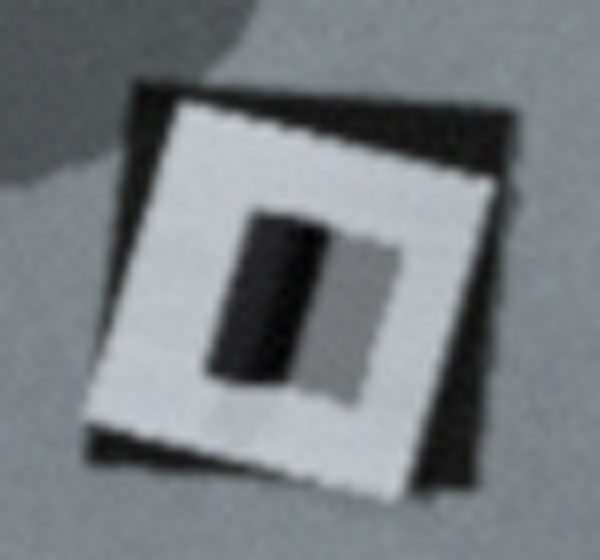

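View pics/c4.png

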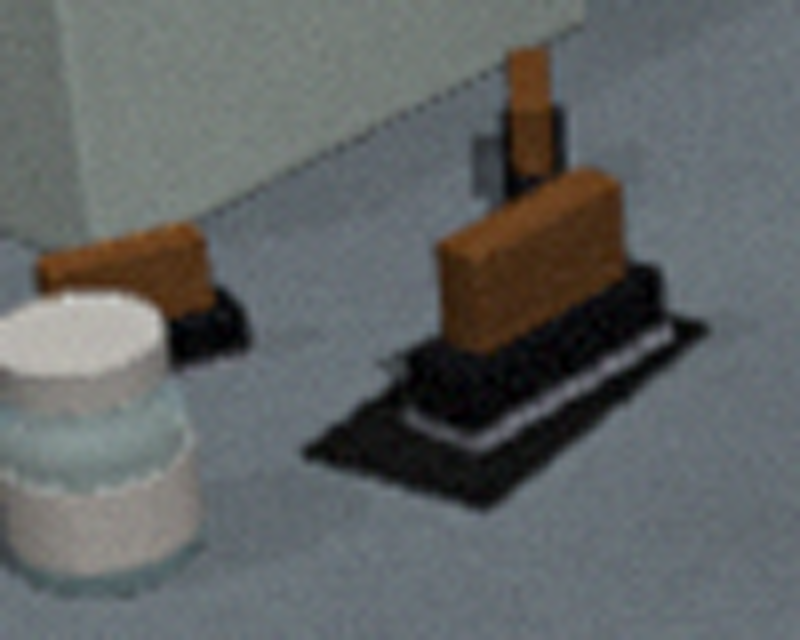

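```bash
cat >> h.py <<'E'
def cw(c,pts,x0,y0,k,z): return np.array([px2w(c,x0+(a+.5)/k-.5,y0+(b+.5)/k-.5,z) for a,b in pts])
def rep(n,P):
    m=P.mean(0); print(n,'centre',m.round(4)); 
    for i in range(len(P)):
        d=P[(i+1)%len(P)]-P[i]; print('   edge',np.linalg.norm(d[:2]).round(4),'ang',np.degrees(np.arctan2(d[1],d[0])).round(1))
E
python3 - <<'E'
from h import *
c=load('top0')
rep('board',cw(c,[(192,217),(243,217),(250,408),(197,410)],330,165,6,.075))
rep('sole',cw(c,[(131,200),(139,440)],330,165,6,.006))
rep('smat',cw(c,[(72,152),(243,131),(300,455),(127,475)],330,165,6,.004))
rep('small1 board',cw(c,[(487,65),(530,75),(492,200),(455,195)],330,165,6,.05))
rep('small2 board',cw(c,[(400,548),(428,535),(532,640),(512,668)],330,165,6,.05))
rep('plate rails outer',cw(c,[(133,62),(418,135),(330,464),(40,384)],195,185,6,.046))
rep('plate inner foot',cw(c,[(126,88),(406,160),(337,437),(47,358)],195,185,6,.040))
rep('tray top',cw(c,[(427,117),(688,188),(592,570),(325,490)],195,185,6,.035))
rep('cover',cw(c,[(182,101),(497,180),(400,500),(85,420)],85,190,8,.012))
rep('cover handle top',cw(c,[(250,212),(328,228),(285,388),(208,375)],85,190,8,.046))
rep('cmat',cw(c,[(133,82),(517,108),(473,488),(85,462)],85,190,8,.004))
for n,p in zip('abcde',[(230,212),(328,212),(214,297),(318,290),(302,360)]): print(n,cw(c,[p],195,185,6,.052)[0].round(3))
s=load('scene0')
E
```

```text
board centre [ 0.4996 -0.3196  0.075 ]
   edge 0.0215 ang -91.4
   edge 0.0799 ang 178.3
   edge 0.0222 ang 90.8
   edge 0.0808 ang -2.1
sole centre [ 0.5003 -0.3038  0.006 ]
   edge 0.1083 ang 178.5
   edge 0.1083 ang -1.5
smat centre [ 0.5077 -0.3277  0.004 ]
   edge 0.0794 ang -84.3
   edge 0.1483 ang -173.8
   edge 0.0787 ang 95.1
   edge 0.1475 ang 6.4
small1 board centre [ 0.5756 -0.4512  0.05  ]
   edge 0.0191 ang -104.7
   edge 0.0585 ang 158.8
   edge 0.0161 ang 80.9
   edge 0.0598 ang -18.1
small2 board centre [ 0.3775 -0.4252  0.05  ]
   edge 0.0134 ang -67.4
   edge 0.0605 ang -137.7
   edge 0.0148 ang 140.3
   edge 0.0671 ang 40.5
plate rails outer centre [0.4802 0.0176 0.046 ]
   edge 0.128 ang -105.8
   edge 0.1453 ang 163.4
   edge 0.1284 ang 73.4
   edge 0.1435 ang -16.7
plate inner foot centre [0.4803 0.0185 0.04  ]
   edge 0.1265 ang -105.8
   edge 0.1226 ang 164.4
   edge 0.1294 ang 73.6
   edge 0.1213 ang -16.9
tray top centre [ 0.4432 -0.1018  0.035 ]
   edge 0.1184 ang -106.6
   edge 0.1694 ang 163.4
   edge 0.1193 ang 72.2
   edge 0.167 ang -16.9
cover centre [0.4904 0.319  0.012 ]
   edge 0.1104 ang -105.3
   edge 0.1098 ang 163.8
   edge 0.109 ang 74.7
   edge 0.1098 ang -15.5
cover handle top centre [0.4892 0.314  0.046 ]
   edge 0.026 ang -102.9
   edge 0.0526 ang 166.0
   edge 0.0252 ang 79.2
   edge 0.0534 ang -13.2
cmat centre [0.4958 0.3183 0.004 ]
   edge 0.1313 ang -95.2
   edge 0.128 ang 174.1
   edge 0.1304 ang 84.8
   edge 0.1282 ang -5.5
a [0.5   0.017 0.052]
b [ 0.499 -0.025  0.052]
c [0.464 0.025 0.052]
d [ 0.466 -0.02   0.052]
e [ 0.437 -0.012  0.052]
```

```bash
cat >> h.py <<'E'
from scipy.spatial.transform import Rotation as Ro
def state(): return sensors.observe()
def delta(x,y,z,yaw):
    s=state(); R=Ro.from_euler('xyz',s['tool_rot']); 
    d=R.inv().apply(np.array([x,y,z])-s['tool_pos'])
    cur=np.degrees(s['tool_rot'][2]); tw=-((yaw-cur+180)%360-180)
    print('shift',d.round(4),'twist',round(tw,1),'len',np.linalg.norm(d).round(3))
def st():
    s=state(); print('t',round(s['time'],2),'pos',s['tool_pos'].round(4),'rotdeg',np.degrees(s['tool_rot']).round(2),'F',s['contact_force'].round(1),'T',s['torque'].round(2),'open',round(s['opening'],4),'q',s['qpos'].round(2))
E
python3 - <<'E'
from h import *
st(); delta(.30,-.33,.30,178.3); delta(.50,-.32,.2,178.3)
c=load('top0')
for p in [(433,208),(440,330),(378,153),(465,205)]: print(p,px2w(c,*p,0).round(3),px2w(c,*p,.1).round(3))
E
```

```text
t 0.15 pos [ 0.2353 -0.4691  0.2512] rotdeg [-9.0060e+01  1.0000e-02 -1.5337e+02] F [ 0.6  0.  -0.4] T [-0.03  0.01 -0.01] open 0.0916 q [-1.25  0.34  1.52  0.    1.28 -0.15]
shift [-0.1202 -0.0487 -0.0953] twist 28.3 len 0.161
shift [-0.3035  0.0513 -0.0145] twist 28.3 len 0.308
(433, 208) [ 0.522 -0.529  0.   ] [ 0.516 -0.476  0.1  ]
(440, 330) [ 0.201 -0.519  0.   ] [ 0.229 -0.467  0.1  ]
(378, 153) [ 0.679 -0.389  0.   ] [ 0.657 -0.351  0.1  ]
(465, 205) [ 0.528 -0.618  0.   ] [ 0.521 -0.556  0.1  ]
```

send_rows([
  [[-0.03, -0.012, -0.024, 7], [-0.06, -0.025, -0.048, 14], [-0.09, -0.037, -0.072, 21], [-0.12, -0.049, -0.095, 28.3], [-0.165, -0.03, -0.08, 28.3], [-0.21, 0, -0.06, 28.3], [-0.255, 0.025, -0.037, 28.3], [-0.3035, 0.051, -0.0145, 28.3]],
], gripper=1, grip_force=35)

```text
time: 0.95
tool_pos: [0.4796, -0.3201, 0.21]
tool_rot: [-1.572, -0.001, 3.113]
contact_force: [0.0, -0.9, 0.6]
opening: 0.0917
```

Run:
```python
from h import *
st(); snap('wrist','wrist1'); st(); delta(.4996,-.3196,.066,178.2)
```

```text
t 0.95 pos [ 0.4796 -0.3201  0.21  ] rotdeg [-9.0050e+01 -3.0000e-02  1.7834e+02] F [ 0.  -0.9  0.6] T [-0.04  0.02  0.01] open 0.0917 q [-0.72  0.47  1.44  0.    1.23  0.88]
t 1.0 pos [ 0.484  -0.3185  0.2043] rotdeg [-9.0350e+01 -1.4000e-01  1.7844e+02] F [ 1.3  2.  -3.1] T [ 0.12 -0.03  0.  ] open 0.0919 q [-0.72  0.48  1.44  0.    1.23  0.88]
shift [-0.0159  0.1383  0.0015] twist 0.2 len 0.139
```

View pics/wrist1.png

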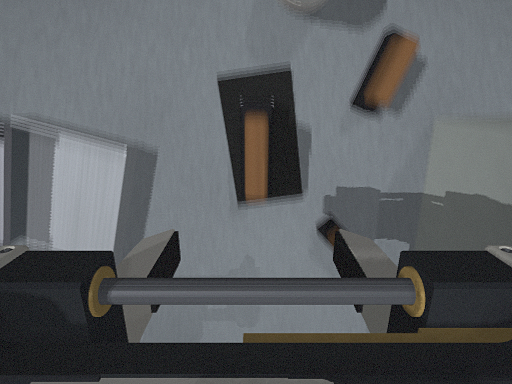

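The wrist view shows the board (256,155) on its mat, centred between the fingers. The smaller decoys are at (388,70) and (328,228). I descend now.

send_rows([
  [[-0.016, 0.03, 0.0015, 0.2], [-0.016, 0.06, 0.0015, 0.2], [-0.016, 0.09, 0.0015, 0.2], [-0.016, 0.115, 0.0015, 0.2], [-0.016, 0.13, 0.0015, 0.2], [-0.016, 0.1383, 0.0015, 0.2], [-0.016, 0.1383, 0.0015, 0.2]],
])

```text
time: 1.7
tool_pos: [0.4991, -0.3192, 0.0649]
tool_rot: [-1.578, -0.004, 3.111]
contact_force: [0.1, 0.2, 0.8]
opening: 0.0918
```

Run:
```python
from h import *
st(); snap('wrist','wrist2'); snap('scene','scene2'); st(); delta(.4996,-.3196,.066,178.2)
```

```text
t 1.7 pos [ 0.4991 -0.3192  0.0649] rotdeg [-90.44  -0.25 178.23] F [0.1 0.2 0.8] T [0.   0.03 0.  ] open 0.0918 q [-0.7   0.67  1.54  0.    0.94  0.9 ]
t 1.8 pos [ 0.5    -0.3199  0.0667] rotdeg [-9.0320e+01 -9.0000e-02  1.7823e+02] F [ 0.2 -0.1  0.2] T [ 0.   -0.02 -0.02] open 0.0915 q [-0.7   0.66  1.54  0.    0.94  0.9 ]
shift [ 0.0004  0.0007 -0.0003] twist 0.0 len 0.001
```

View pics/wrist2.png

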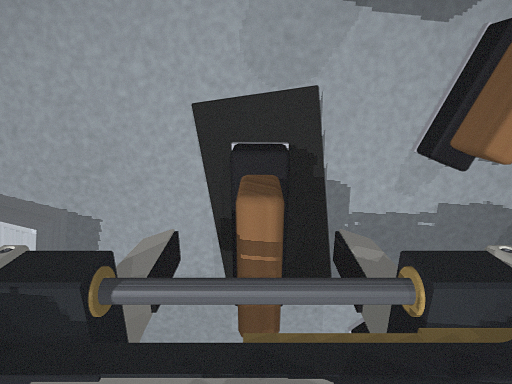

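View pics/scene2.png

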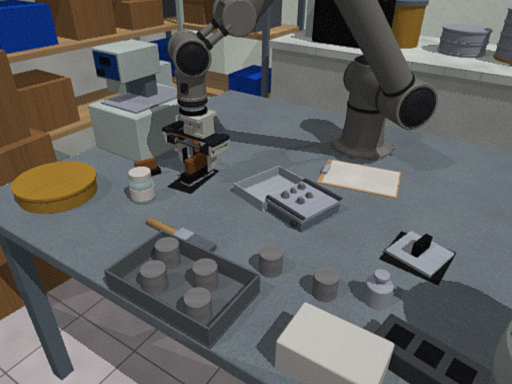

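The wrist view shows the fingers straddling the board, which is centred at column 258 with its long side parallel to the pads. I close now.

send_rows([
  [[0, 0, 0, 0], [0, 0, 0, 0], [0, 0, 0, 0], [0, 0, 0, 0], [0, 0, 0, 0], [0, 0, 0, 0]],
], gripper=0, grip_force=35)

```text
time: 2.4
tool_pos: [0.5, -0.3199, 0.0667]
tool_rot: [-1.576, -0.002, 3.111]
contact_force: [0.4, -0.3, -0.5]
opening: 0.0486
```

Run:
```python
from h import *
st(); delta(.50,-.32,.18,178.2)
```

```text
t 2.4 pos [ 0.5    -0.3199  0.0667] rotdeg [-9.0320e+01 -9.0000e-02  1.7824e+02] F [ 0.4 -0.3 -0.5] T [0.04 0.03 0.02] open 0.0486 q [-0.7   0.66  1.54  0.    0.94  0.9 ]
shift [ 0.0002 -0.1133 -0.0005] twist 0.0 len 0.113
```

Fingers still closing (72 mm/s); a few more rows.

send_rows([
  [[0, 0, 0, 0], [0, 0, 0, 0], [0, 0, 0, 0], [0, 0, 0, 0], [0, 0, 0, 0], [0, 0, 0, 0]],
])

```text
time: 3.0
tool_pos: [0.5, -0.32, 0.0666]
tool_rot: [-1.576, -0.002, 3.111]
contact_force: [-0.8, -0.3, -0.9]
opening: 0.0217
```

Run:
```python
from h import *
st();
```

```text
t 3.0 pos [ 0.5    -0.32    0.0666] rotdeg [-9.0310e+01 -9.0000e-02  1.7823e+02] F [-0.8 -0.3 -0.9] T [-0.1   0.01  0.04] open 0.0217 q [-0.7   0.66  1.54  0.    0.94  0.9 ]
```

Run:
```python
from h import *
delta(.50,-.32,.15,178.2); delta(.493,.062,.15,163.6)
```

```text
shift [ 0.0001 -0.0834 -0.0004] twist 0.0 len 0.083
shift [ 0.0189 -0.0813 -0.382 ] twist 14.6 len 0.391
```

send_rows([
  [[0, -0.02, 0, 0], [0, -0.05, 0, 0], [0, -0.083, -0.01, 0], [0.002, -0.083, -0.04, 2], [0.004, -0.083, -0.08, 4], [0.006, -0.082, -0.12, 6], [0.008, -0.082, -0.16, 8], [0.01, -0.082, -0.2, 10]],
])

```text
time: 3.8
tool_pos: [0.4956, -0.1185, 0.1494]
tool_rot: [-1.576, -0.004, 2.934]
contact_force: [0.9, 0.4, -3.2]
opening: 0.022
```

Run:
```python
from h import *
st(); delta(.493,.062,.15,163.6)
```

```text
t 3.8 pos [ 0.4956 -0.1185  0.1494] rotdeg [-90.31  -0.2  168.13] F [ 0.9  0.4 -3.2] T [0.03 0.04 0.01] open 0.022 q [-0.39  0.42  1.71  0.01  1.01  1.39]
shift [ 0.0397  0.0005 -0.1761] twist 4.5 len 0.181
```

send_rows([
  [[0.009, 0, -0.04, 1], [0.018, 0, -0.08, 2], [0.027, 0, -0.12, 3], [0.034, 0, -0.15, 4], [0.0397, 0, -0.176, 4.5], [0.0397, 0, -0.176, 4.5], [0.0397, 0, -0.176, 4.5]],
])

```text
time: 4.5
tool_pos: [0.4926, 0.0622, 0.1503]
tool_rot: [-1.575, -0.005, 2.858]
contact_force: [0.2, 0.4, -2.3]
opening: 0.022
```

Run:
```python
from h import *
st(); snap('scene','scene3'); snap('wrist','wrist3');snap('top','top3'); st(); crop('scene3',220,100,400,235,4,'c5'); crop('top3',190,150,330,255,5,'c6')
```

```text
t 4.5 pos [0.4926 0.0622 0.1503] rotdeg [-90.27  -0.26 163.73] F [ 0.2  0.4 -2.3] T [0.02 0.03 0.02] open 0.022 q [-0.03  0.4   1.74  0.01  1.    1.82]
t 4.65 pos [0.4929 0.061  0.1504] rotdeg [-90.28  -0.25 163.57] F [ 0.   0.4 -2.6] T [ 0.09  0.02 -0.01] open 0.0217 q [-0.03  0.4   1.74  0.01  1.    1.82]
```

View pics/c5.png

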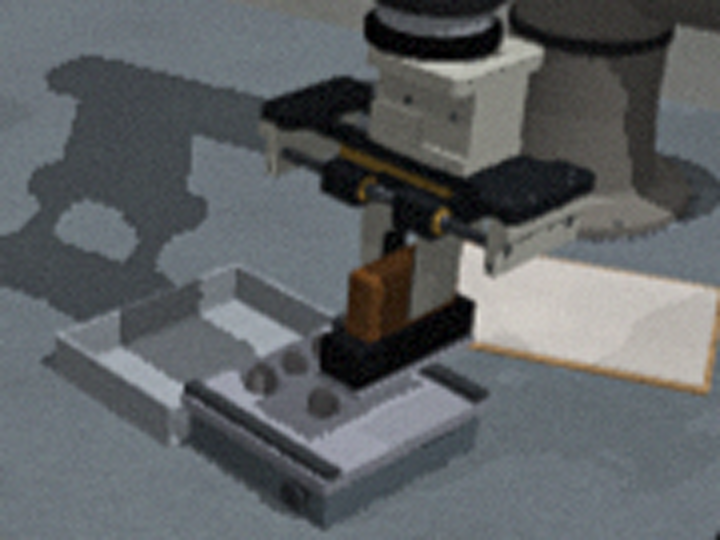

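View pics/wrist3.png

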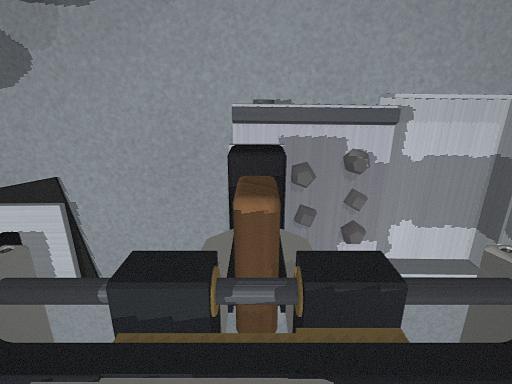

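View pics/c6.png

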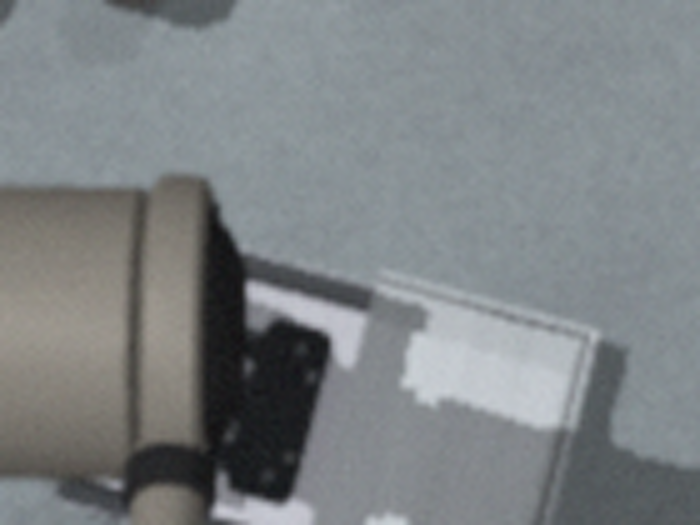

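Run:
```python
from h import *
c=load('wrist3')
th=np.radians(-16.4);R=np.array([[np.cos(th),-np.sin(th)],[np.sin(th),np.cos(th)]])
def P(x,y,z): return np.r_[np.array([.4803,.018])+R@[x,y],z]
for p in [(.061,.065,.04),(.061,-.065,.04),(.076,.065,.046),(.076,-.065,.046)]: print(p,w2px(c,P(*p)).round(1))
s=load('scene3')
print('scene',[w2px(s,P(*p)).round(1) for p in [(.061,.065,.04),(.061,-.065,.04),(-.061,.065,.04),(.076,.065,.046),(.076,.065,0)]])
crop('wrist3',215,90,415,160,4,'c7')
```

```text
(0.061, 0.065, 0.04) [233.  125.7]
(0.061, -0.065, 0.04) [395.  126.2]
(0.076, 0.065, 0.046) [232.  106.6]
(0.076, -0.065, 0.046) [401.4 107.1]
scene [array([305.7, 217.4]), array([269.1, 195. ]), array([338.4, 199.8]), array([301.6, 217.6]), array([300.2, 233.1])]
```

View pics/c7.png

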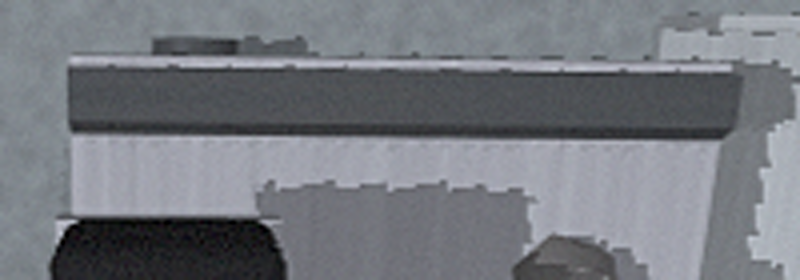

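The wrist view shows the scraper parallel to the plate and behind all five chips (columns 303–357). The plate edges agree with my estimate to within 2 px. I lower onto the plate.

send_rows([
  [[0, 0.015, 0, 0], [0, 0.03, 0, 0], [0, 0.04, 0, 0], [0, 0.044, 0, 0], [0, 0.046, 0, 0], [0, 0.047, 0, 0], [0, 0.0475, 0, 0], [0, 0.0475, 0, 0]],
])

```text
time: 5.45
tool_pos: [0.4931, 0.0613, 0.1032]
tool_rot: [-1.576, -0.004, 2.855]
contact_force: [0.3, 0.3, -3.8]
opening: 0.022
```

Run:
```python
from h import *
st(); snap('wrist','wrist4');st()
```

```text
t 5.45 pos [0.4931 0.0613 0.1032] rotdeg [-90.29  -0.2  163.57] F [ 0.3  0.3 -3.8] T [ 0.05  0.02 -0.02] open 0.022 q [-0.03  0.47  1.79  0.01  0.88  1.82]
t 5.5 pos [0.493  0.0613 0.1032] rotdeg [-90.29  -0.21 163.58] F [ 0.1 -0.8 -1.5] T [0.11 0.01 0.09] open 0.0217 q [-0.03  0.47  1.79  0.01  0.88  1.82]
```

View pics/wrist4.png

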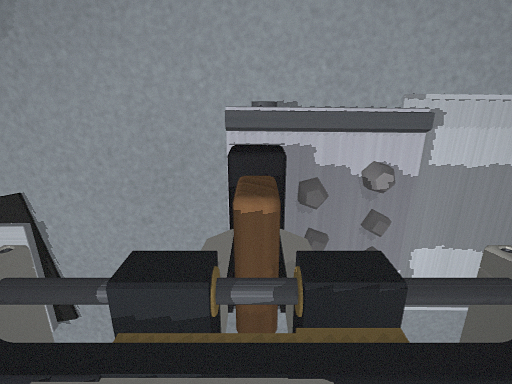

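No contact yet (the force is still only the weight). I go down in small steps.

send_rows([
  [[0, 0.0005, 0, 0], [0, 0.001, 0, 0], [0, 0.001, 0, 0]],
])

```text
time: 5.8
tool_pos: [0.4932, 0.0614, 0.1026]
tool_rot: [-1.576, -0.003, 2.855]
contact_force: [-1.0, 0.0, 1.8]
opening: 0.0219
```

send_rows([
  [[0, 0.0005, 0, 0], [0, 0.0008, 0, 0], [0, 0.0008, 0, 0]],
])

```text
time: 6.1
tool_pos: [0.4932, 0.0614, 0.1026]
tool_rot: [-1.576, -0.003, 2.855]
contact_force: [-4.1, -0.2, 7.4]
opening: 0.0219
```

send_rows([
  [[0, 0.0006, 0.006, 0], [0, 0.0006, 0.014, 0], [0, 0.0005, 0.022, 0], [0, 0.0005, 0.03, 0], [0, 0.0004, 0.038, 0], [0, 0.0004, 0.046, 0], [0, 0.0003, 0.054, 0], [0, 0.0003, 0.06, 0]],
])

```text
time: 6.9
tool_pos: [0.477, 0.0035, 0.1026]
tool_rot: [-1.577, -0.0, 2.854]
contact_force: [1.6, 8.7, 12.1]
opening: 0.0219
```

Run:
```python
from h import *
st(); snap('scene','scene5'); snap('wrist','wrist5');st(); crop('scene5',220,100,400,235,4,'c8')
```

```text
t 6.9 pos [0.477  0.0035 0.1026] rotdeg [-9.0380e+01 -2.0000e-02  1.6353e+02] F [ 1.6  8.7 12.1] T [ 1.97 -0.33 -0.09] open 0.0219 q [-0.16  0.44  1.85  0.01  0.85  1.69]
t 7.0 pos [0.4768 0.0029 0.1026] rotdeg [-9.0320e+01 -3.0000e-02  1.6353e+02] F [1.  1.1 5.4] T [ 0.23  0.02 -0.1 ] open 0.0217 q [-0.16  0.44  1.85  0.01  0.85  1.7 ]
```

View pics/c8.png

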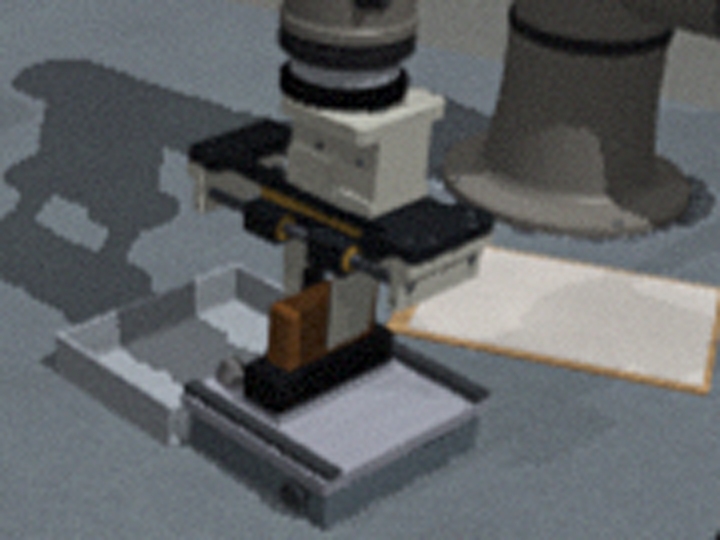

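View pics/wrist5.png

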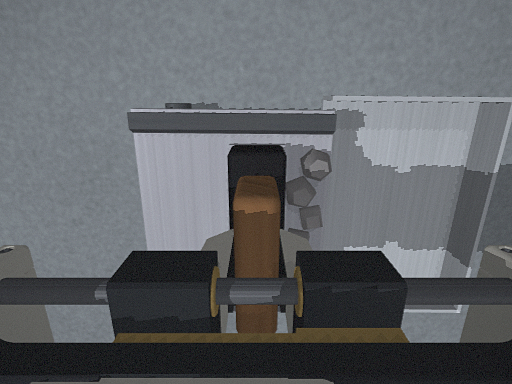

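The wrist view shows the chips in front of the sole (columns 290–330) with clean plate behind it. I continue over the edge.

send_rows([
  [[0, 0.0003, 0.006, 0], [0, 0.0002, 0.014, 0], [0, 0.0001, 0.022, 0], [0, 0, 0.03, 0], [0, -0.0002, 0.038, 0], [0, -0.0005, 0.046, 0], [0, -0.0006, 0.054, 0], [0, -0.0006, 0.064, 0]],
])

```text
time: 7.8
tool_pos: [0.4581, -0.0591, 0.1025]
tool_rot: [-1.576, -0.001, 2.854]
contact_force: [1.0, 1.4, -0.8]
opening: 0.0217
```

Run:
```python
from h import *
st(); snap('scene','scene6'); snap('wrist','wrist6');st(); crop('scene6',220,100,400,235,4,'c9')
```

```text
t 7.8 pos [ 0.4581 -0.0591  0.1025] rotdeg [-9.0310e+01 -8.0000e-02  1.6355e+02] F [ 1.   1.4 -0.8] T [ 0.4  -0.03  0.05] open 0.0217 q [-0.3   0.42  1.89  0.01  0.83  1.56]
t 7.9 pos [ 0.458  -0.0598  0.1025] rotdeg [-9.0270e+01 -9.0000e-02  1.6348e+02] F [-0.3 -1.  -1.2] T [-0.07  0.13  0.05] open 0.0221 q [-0.3   0.42  1.89  0.01  0.83  1.56]
```

View pics/c9.png

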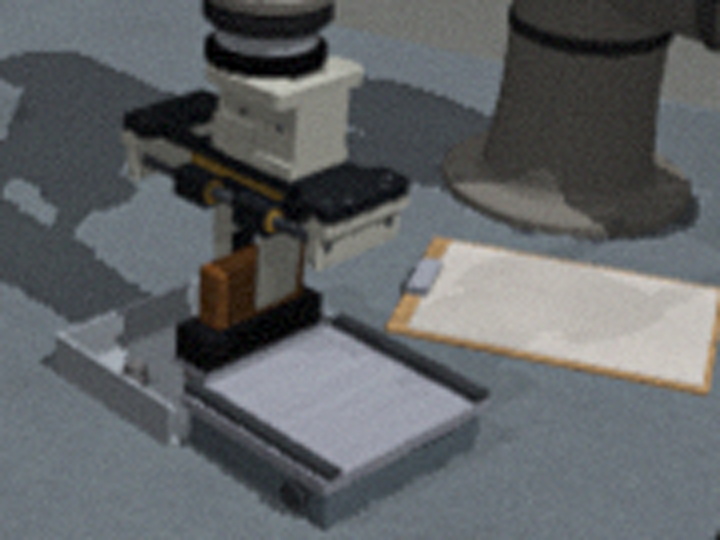

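View pics/wrist6.png

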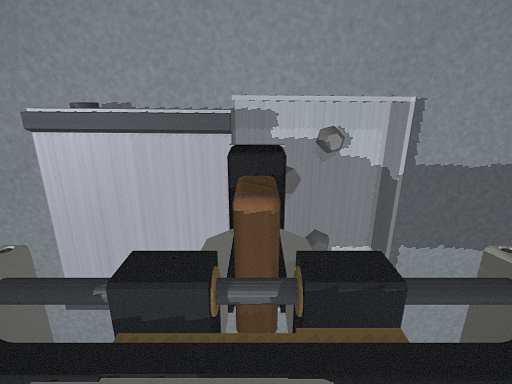

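send_rows([
  [[0, -0.0006, 0.008, 0], [0, -0.005, 0.01, 0], [0, -0.02, 0.01, 0], [0, -0.045, 0.03, 0], [0, -0.07, 0.07, 0], [0, -0.08, 0.11, 0], [0, -0.08, 0.14, 0], [0, -0.08, 0.15, 0]],
])

```text
time: 8.7
tool_pos: [0.4146, -0.2065, 0.1823]
tool_rot: [-1.574, -0.0, 2.851]
contact_force: [-0.3, 1.2, -2.9]
opening: 0.0217
```

Run:
```python
from h import *
st(); snap('scene','scene7'); snap('top','top7'); snap('wrist','wrist7'); st(); crop('scene7',220,140,350,237,6,'c10'); crop('top7',195,185,320,285,6,'c11');delta(.5077,-.3277,.13,186.2)
```

```text
t 8.7 pos [ 0.4146 -0.2065  0.1823] rotdeg [-9.0200e+01 -3.0000e-02  1.6334e+02] F [-0.3  1.2 -2.9] T [0.11 0.04 0.02] open 0.0217 q [-0.63  0.3   1.79  0.    1.05  1.23]
t 8.85 pos [ 0.415  -0.2037  0.1815] rotdeg [-9.0310e+01 -1.5000e-01  1.6341e+02] F [-0.   0.  -2.9] T [0.05 0.01 0.  ] open 0.0219 q [-0.63  0.31  1.79  0.    1.05  1.23]
shift [-0.1244  0.0507  0.0926] twist -22.8 len 0.163
```

View pics/c10.png

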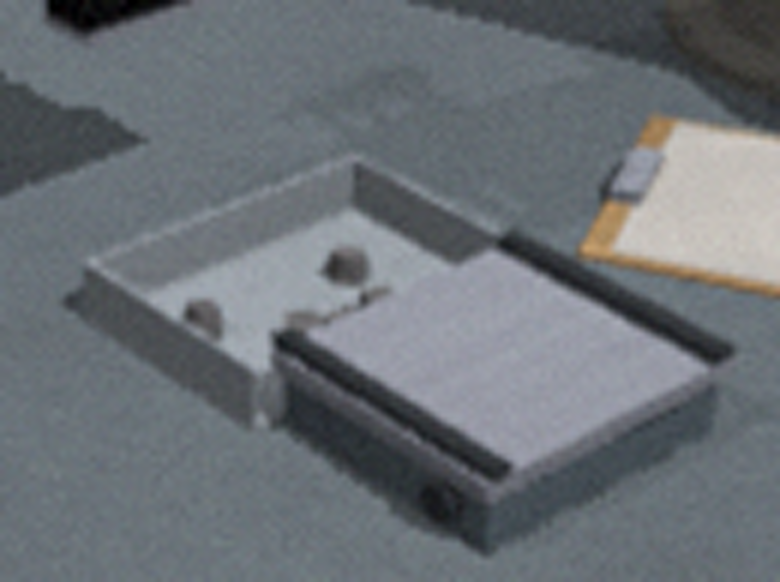

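View pics/c11.png

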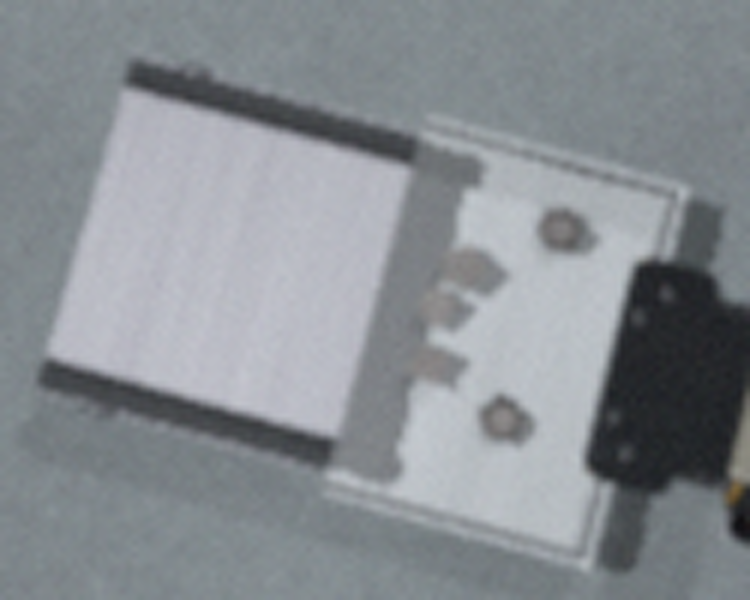

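View pics/wrist7.png

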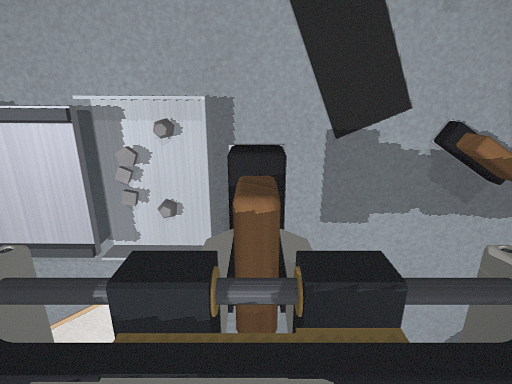

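All five chips lie on the tray floor (c11: (563,230), (470,268), (445,307), (437,362), (503,418)) and the plate is clean. I re-measure the mat now that it is empty.

Run:
```python
from h import *
crop('top7',330,175,400,255,8,'c12')
```

```text
(no output)
```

View pics/c12.png

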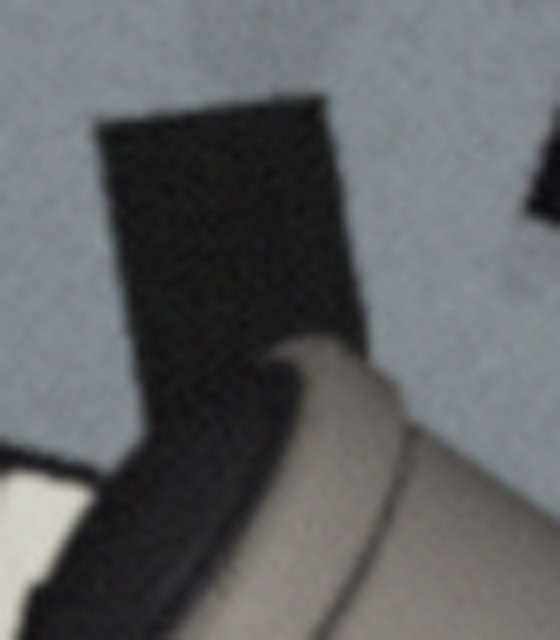

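Run:
```python
from h import *
c=load('top7'); P=cw(c,[(97,122),(325,96)],330,175,8,.004); print(P, P.mean(0)-.075*np.array([np.cos(np.radians(6)),np.sin(np.radians(6)),0]))
delta(.5077,-.3277,.13,186)
```

```text
[[ 0.57752765 -0.28042955  0.004     ]
 [ 0.58468125 -0.35938909  0.004     ]] [ 0.50651531 -0.32774896  0.004     ]
shift [-0.1244  0.0507  0.0926] twist -22.6 len 0.163
```

send_rows([
  [[-0.02, 0.005, 0.015, -4], [-0.05, 0.015, 0.035, -9], [-0.08, 0.03, 0.06, -15], [-0.11, 0.045, 0.082, -20], [-0.124, 0.0507, 0.0926, -22.6], [-0.124, 0.0507, 0.0926, -22.6], [-0.124, 0.0507, 0.0926, -22.6], [-0.124, 0.0507, 0.0926, -22.6]],
])

```text
time: 9.65
tool_pos: [0.5073, -0.3258, 0.1303]
tool_rot: [-1.578, -0.001, -3.036]
contact_force: [0.2, 0.1, -2.8]
opening: 0.0217
```

Run:
```python
from h import *
st(); snap('wrist','wrist8'); delta(.507,-.3277,.069,186)
```

```text
t 9.65 pos [ 0.5073 -0.3258  0.1303] rotdeg [-9.0390e+01 -4.0000e-02 -1.7395e+02] F [ 0.2  0.1 -2.8] T [0.01 0.06 0.03] open 0.0217 q [-0.7   0.6   1.46  0.    1.09  0.76]
shift [0.0004 0.0616 0.0019] twist 0.0 len 0.062
```

View pics/wrist8.png

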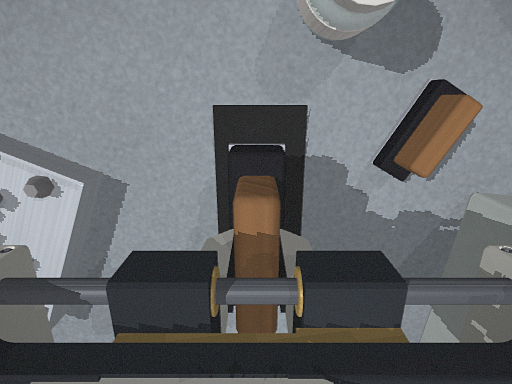

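The mat (columns 213–308, far edge at row 104) is parallel to the scraper (columns 229–286). I lower it.

send_rows([
  [[0, 0.015, 0.0019, 0], [0, 0.035, 0.0019, 0], [0, 0.05, 0.0019, 0], [0, 0.057, 0.0019, 0], [0, 0.06, 0.0019, 0], [0, 0.0615, 0.0019, 0], [0, 0.0615, 0.0019, 0]],
])

```text
time: 10.4
tool_pos: [0.5078, -0.3278, 0.0698]
tool_rot: [-1.576, 0.001, -3.036]
contact_force: [0.1, 0.8, -2.7]
opening: 0.0217
```

send_rows([
  [[0, 0.001, 0, 0], [0, 0.0018, 0, 0], [0, 0.0018, 0, 0]],
])

```text
time: 10.7
tool_pos: [0.5078, -0.3278, 0.0682]
tool_rot: [-1.576, 0.001, -3.036]
contact_force: [-0.2, 0.1, -2.5]
opening: 0.0215
```

Run:
```python
from h import *
st()
```

```text
t 10.7 pos [ 0.5078 -0.3278  0.0682] rotdeg [-9.0290e+01  5.0000e-02 -1.7396e+02] F [-0.2  0.1 -2.5] T [-0.  0. -0.] open 0.0215 q [-0.7   0.68  1.51  0.01  0.96  0.76]
```

send_rows([
  [[0, 0.001, 0, 0], [0, 0.0018, 0, 0], [0, 0.0018, 0, 0]],
])

```text
time: 11.0
tool_pos: [0.5079, -0.3279, 0.0667]
tool_rot: [-1.576, 0.001, -3.036]
contact_force: [-1.0, 0.1, 0.7]
opening: 0.0218
```

send_rows([
  [[0, 0.0004, 0, 0], [0, 0.0006, 0, 0], [0, 0.0006, 0, 0]],
])

```text
time: 11.3
tool_pos: [0.508, -0.3279, 0.0666]
tool_rot: [-1.575, 0.001, -3.036]
contact_force: [-2.0, 1.9, 4.8]
opening: 0.0221
```

send_rows([
  [[0, 0, 0, 0], [0, 0, 0, 0], [0, 0, 0, 0], [0, 0, 0, 0], [0, 0, 0, 0], [0, 0, 0, 0]],
], gripper=0.7)

```text
time: 11.9
tool_pos: [0.5079, -0.3279, 0.0665]
tool_rot: [-1.575, 0.001, -3.036]
contact_force: [0.2, -0.7, 0.9]
opening: 0.0625
```

Run:
```python
from h import *
st(); delta(.48,-.30,.25,163.5); delta(.4895,.318,.15,164)
```

```text
t 11.9 pos [ 0.5079 -0.3279  0.0665] rotdeg [-9.0270e+01  7.0000e-02 -1.7395e+02] F [ 0.2 -0.7  0.9] T [ 0.04 -0.    0.03] open 0.0625 q [-0.7   0.68  1.51  0.01  0.96  0.76]
shift [ 0.0246 -0.1834 -0.0315] twist 22.5 len 0.188
shift [-0.0498 -0.0804 -0.6446] twist 22.0 len 0.652
```

send_rows([
  [[0, -0.02, 0, 0], [0, -0.06, 0, 0], [0, -0.1, 0, 0], [0, -0.14, -0.02, 3], [-0.004, -0.16, -0.06, 6], [-0.008, -0.16, -0.11, 9], [-0.012, -0.16, -0.16, 12], [-0.016, -0.16, -0.2, 15]],
])

```text
time: 12.7
tool_pos: [0.5021, -0.1257, 0.2278]
tool_rot: [-1.576, 0.0, 2.983]
contact_force: [0.5, 0.2, -0.4]
opening: 0.0641
```

Run:
```python
from h import *
st(); snap('top','top9'); snap('scene','scene9'); crop('top9',330,165,430,285,6,'c13'); crop('scene9',130,110,230,210,6,'c14'); delta(.4895,.318,.16,164)
```

```text
t 12.7 pos [ 0.5021 -0.1257  0.2278] rotdeg [-9.0290e+01  2.0000e-02  1.7094e+02] F [ 0.5  0.2 -0.4] T [ 0.02 -0.02  0.01] open 0.0641 q [-0.4   0.35  1.58  0.01  1.21  1.33]
shift [ 0.0797  0.0706 -0.4342] twist 7.3 len 0.447
```

View pics/c13.png

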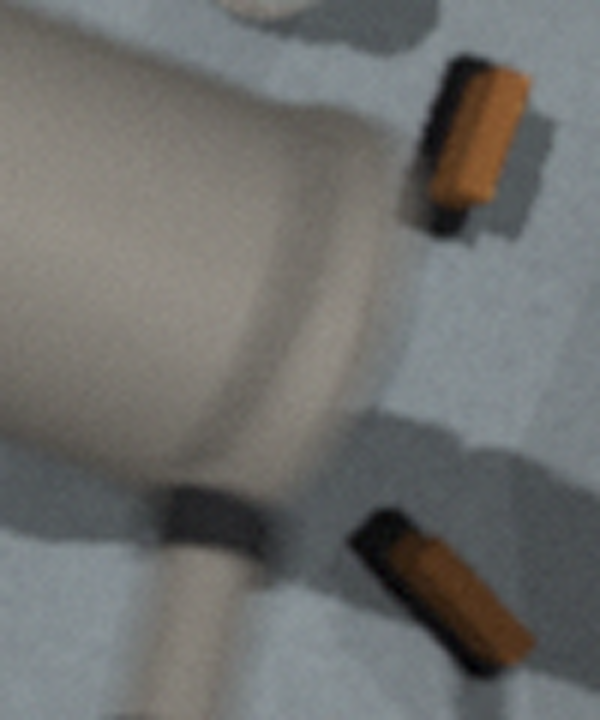

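View pics/c14.png

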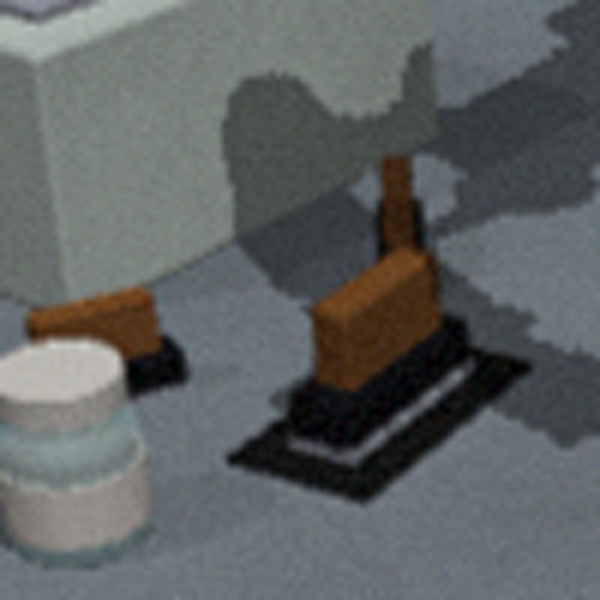

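The scene crop shows the scraper standing upright, centred on its mat. Next I go to the cover.

send_rows([
  [[0.009, 0.008, -0.05, 1], [0.018, 0.017, -0.1, 2], [0.027, 0.025, -0.15, 3], [0.036, 0.034, -0.2, 4], [0.045, 0.042, -0.25, 5], [0.055, 0.05, -0.3, 6], [0.064, 0.058, -0.35, 7], [0.072, 0.064, -0.39, 7.3]],
])

```text
time: 13.6
tool_pos: [0.4911, 0.2685, 0.1669]
tool_rot: [-1.577, -0.0, 2.861]
contact_force: [1.3, -0.7, 0.5]
opening: 0.0643
```

Run:
```python
from h import *
st(); delta(.4895,.318,.16,164)
```

```text
t 13.6 pos [0.4911 0.2685 0.1669] rotdeg [-9.0350e+01 -2.0000e-02  1.6393e+02] F [ 1.3 -0.7  0.5] T [-0.   -0.07  0.01] open 0.0643 q [0.36 0.48 1.55 0.01 1.1  2.21]
shift [ 0.0152  0.0072 -0.0471] twist -0.1 len 0.05
```

send_rows([
  [[0.01, 0.005, -0.03, 0], [0.0152, 0.007, -0.047, 0], [0.0152, 0.007, -0.047, 0], [0.0152, 0.007, -0.047, 0], [0.0152, 0.007, -0.047, 0]],
])

```text
time: 14.1
tool_pos: [0.4901, 0.3163, 0.1605]
tool_rot: [-1.577, -0.0, 2.859]
contact_force: [0.2, -0.1, -0.3]
opening: 0.0646
```

Run:
```python
from h import *
st(); snap('top','topA'); snap('wrist','wristA'); c=snap('scene','sceneA');st(); crop('topA',330,165,430,285,6,'c15'); crop('wristA',150,80,400,270,3,'c16'); crop('sceneA',370,215,470,290,7,'c17')
```

```text
t 14.1 pos [0.4901 0.3163 0.1605] rotdeg [-90.33  -0.   163.83] F [ 0.2 -0.1 -0.3] T [ 0.08  0.03 -0.  ] open 0.0646 q [0.44 0.53 1.49 0.   1.12 2.29]
t 14.25 pos [0.49   0.3167 0.1606] rotdeg [-90.36   0.   163.83] F [-0.7 -0.6 -0.5] T [0.07 0.03 0.01] open 0.0646 q [0.44 0.53 1.49 0.01 1.12 2.29]
```

View pics/c15.png

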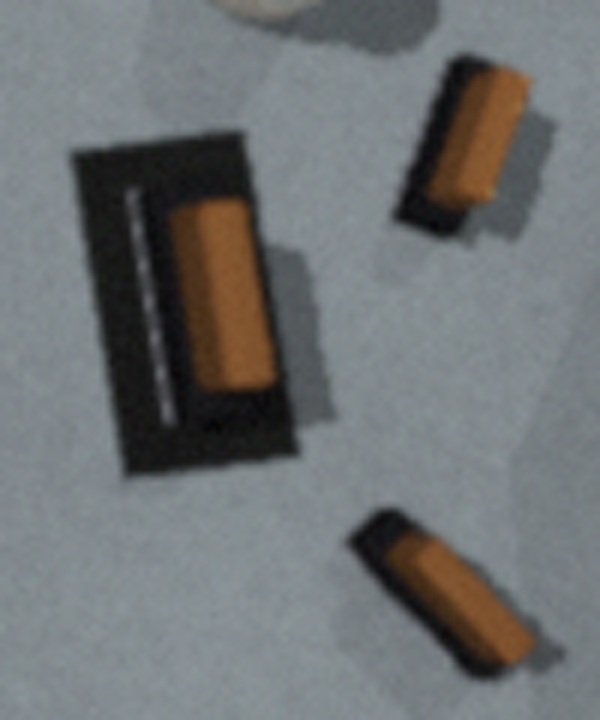

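View pics/c16.png

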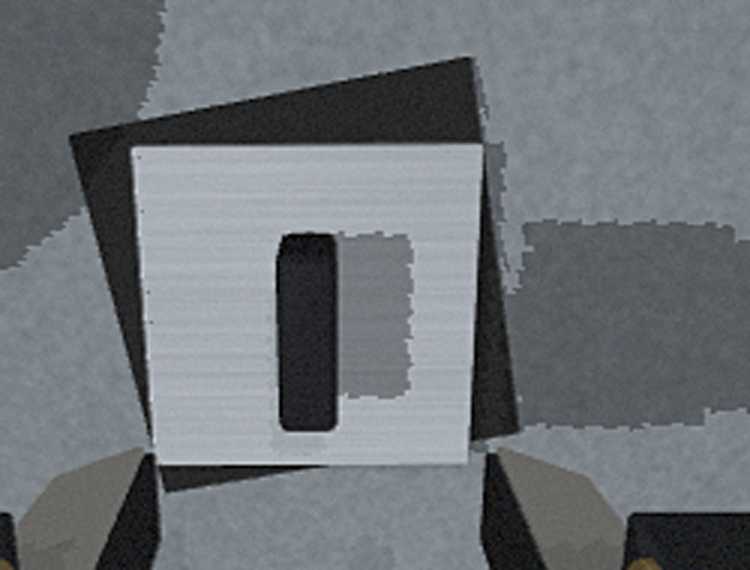

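View pics/c17.png

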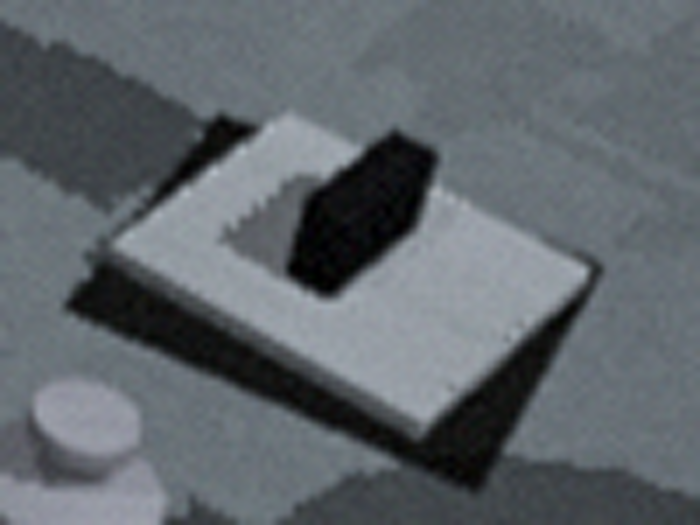

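Run:
```python
from h import *
t=load('topA'); w=load('wristA')
rep('board',cw(t,[(205,201),(247,198),(275,386),(222,391)],330,165,6,.075))
rep('sole',cw(t,[(131,187),(170,424)],330,165,6,.006))
rep('cover',cw(w,[(132,147),(483,143),(468,463),(154,465)],150,80,3,.012))
rep('handle',cw(w,[(280,238),(337,238),(337,430),(279,430)],150,80,3,.046))
```

```text
board centre [ 0.5074 -0.3271  0.075 ]
   edge 0.0179 ang -87.3
   edge 0.0793 ang -175.3
   edge 0.0223 ang 93.9
   edge 0.0798 ang 1.4
sole centre [ 0.5066 -0.3112  0.006 ]
   edge 0.108 ang -174.1
   edge 0.108 ang 5.9
cover centre [0.4928 0.3206 0.012 ]
   edge 0.1093 ang -105.4
   edge 0.1096 ang 164.4
   edge 0.1097 ang 74.5
   edge 0.1094 ang -15.8
handle centre [0.4954 0.3194 0.046 ]
   edge 0.0161 ang -106.0
   edge 0.0591 ang 164.2
   edge 0.0176 ang 74.1
   edge 0.0591 ang -17.2
```

The scraper is at (0.507,-0.327), in the middle of its mat. The cover is at about (0.4915,0.320) with yaw -15.7°. I descend to its handle.

Run:
```python
from h import *
delta(.4915,.3198,.041,164.3)
```

```text
shift [-0.0006  0.1196 -0.0027] twist -0.5 len 0.12
```

send_rows([
  [[0, 0.03, -0.0027, -0.5], [0, 0.06, -0.0027, -0.5], [0, 0.085, -0.0027, -0.5], [0, 0.105, -0.0027, -0.5], [0, 0.115, -0.0027, -0.5], [0, 0.119, -0.0027, -0.5], [0, 0.119, -0.0027, -0.5], [0, 0.119, -0.0027, -0.5]],
])

```text
time: 15.05
tool_pos: [0.4917, 0.3202, 0.0427]
tool_rot: [-1.578, 0.002, 2.868]
contact_force: [0.8, 0.1, 0.1]
opening: 0.0644
```

Run:
```python
from h import *
st(); snap('wrist','wristB')
```

```text
t 15.05 pos [0.4917 0.3202 0.0427] rotdeg [-9.0430e+01  9.0000e-02  1.6432e+02] F [0.8 0.1 0.1] T [-0.   -0.01 -0.02] open 0.0644 q [0.44 0.68 1.59 0.01 0.87 2.28]
```

View pics/wristB.png

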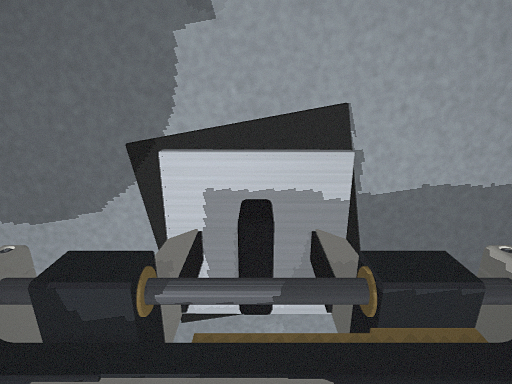

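The handle (columns 240–273) is midway between the pads. I close.

send_rows([
  [[0, 0, 0, 0], [0, 0, 0, 0], [0, 0, 0, 0], [0, 0, 0, 0], [0, 0, 0, 0], [0, 0, 0, 0], [0, 0, 0, 0], [0, 0, 0, 0]],
], gripper=0, grip_force=45)

```text
time: 15.9
tool_pos: [0.4916, 0.3202, 0.0429]
tool_rot: [-1.578, 0.002, 2.868]
contact_force: [0.3, -1.1, 2.0]
opening: 0.0181
```

Run:
```python
from h import *
st(); delta(.4805,.018,.14,163.5)
```

```text
t 15.9 pos [0.4916 0.3202 0.0429] rotdeg [-9.0430e+01  1.0000e-01  1.6432e+02] F [ 0.3 -1.1  2. ] T [-0.23  0.12 -0.03] open 0.0181 q [0.44 0.68 1.59 0.01 0.87 2.28]
shift [-0.0711 -0.0992  0.2932] twist 0.8 len 0.318
```

send_rows([
  [[0, -0.015, 0, 0], [0, -0.04, 0, 0], [-0.003, -0.07, 0.01, 0], [-0.01, -0.09, 0.035, 0.2], [-0.018, -0.099, 0.07, 0.3], [-0.026, -0.099, 0.105, 0.4], [-0.034, -0.099, 0.14, 0.5], [-0.043, -0.099, 0.18, 0.6]],
])

```text
time: 16.7
tool_pos: [0.4835, 0.1336, 0.1403]
tool_rot: [-1.578, 0.001, 2.858]
contact_force: [0.6, 0.5, -2.5]
opening: 0.0177
```

Run:
```python
from h import *
st(); delta(.4805,.018,.13,163.5)
```

```text
t 16.7 pos [0.4835 0.1336 0.1403] rotdeg [-9.0430e+01  7.0000e-02  1.6377e+02] F [ 0.6  0.5 -2.5] T [ 0.02 -0.01  0.04] open 0.0177 q [0.11 0.42 1.75 0.01 0.97 1.96]
shift [-0.0294  0.0095  0.1119] twist 0.3 len 0.116
```

send_rows([
  [[-0.01, 0.003, 0.035, 0.1], [-0.018, 0.006, 0.065, 0.2], [-0.025, 0.009, 0.095, 0.3], [-0.029, 0.0095, 0.11, 0.3], [-0.0294, 0.0095, 0.112, 0.3], [-0.0294, 0.0095, 0.112, 0.3], [-0.0294, 0.0095, 0.112, 0.3]],
])

```text
time: 17.4
tool_pos: [0.4804, 0.0186, 0.1299]
tool_rot: [-1.579, 0.001, 2.854]
contact_force: [0.3, -0.4, -2.6]
opening: 0.0179
```

Run:
```python
from h import *
st(); snap('wrist','wristC'); snap('scene','sceneC'); crop('wristC',120,70,410,270,2.7,'c18');crop('sceneC',230,130,370,240,5.5,'c19'); delta(.4805,.018,.082,163.5)
```

```text
t 17.4 pos [0.4804 0.0186 0.1299] rotdeg [-9.044e+01  5.000e-02  1.635e+02] F [ 0.3 -0.4 -2.6] T [0.08 0.09 0.07] open 0.0179 q [-0.13  0.4   1.81  0.01  0.92  1.73]
shift [-0.0003  0.0479  0.0011] twist 0.0 len 0.048
```

View pics/c18.png

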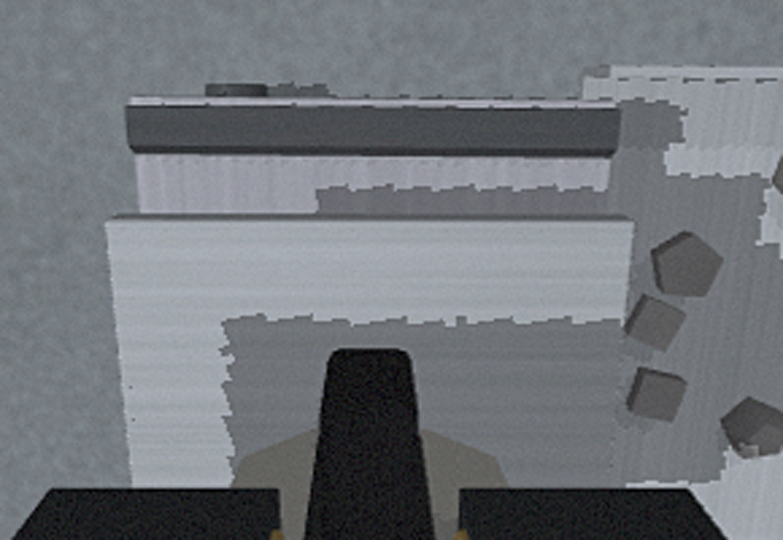

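View pics/c19.png

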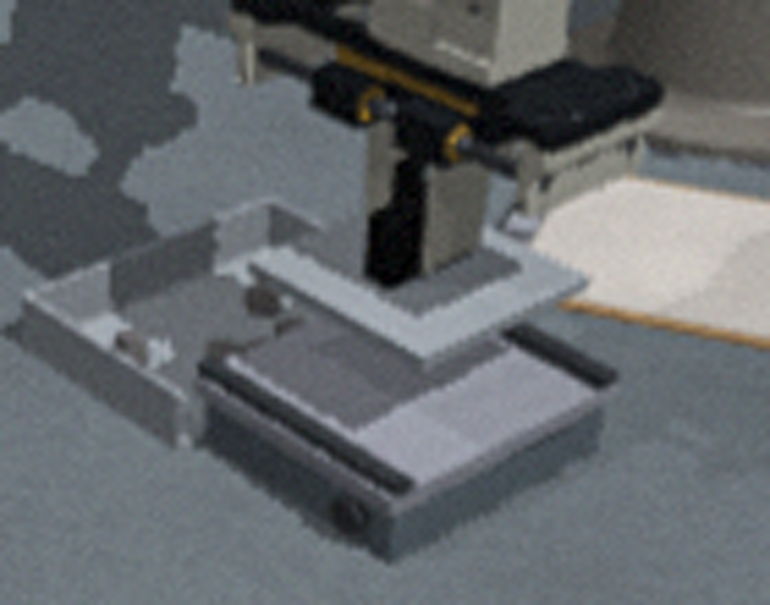

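Run:
```python
from h import *
w=load('wristC')
a=cw(w,[(107,222),(632,219)],120,70,2.7,.0990); b=cw(w,[(134,154),(612,157)],120,70,2.7,.040)
th=np.radians(-16.4);R=np.array([[np.cos(th),-np.sin(th)],[np.sin(th),np.cos(th)]])
for P in (a,b): print(((P[:,:2]-[.4805,.018])@R).round(4), np.degrees(np.arctan2(*(P[1]-P[0])[1::-1])).round(2), np.linalg.norm(P[1]-P[0]).round(4))
```

```text
[[ 0.0547  0.0552]
 [ 0.0555 -0.0531]] -106.01 0.1084
[[ 0.0628  0.0659]
 [ 0.062  -0.0649]] -106.73 0.1308
```

send_rows([
  [[-0.001, 0.015, 0.0008, 0.4], [-0.001, 0.03, 0.0008, 0.4], [-0.001, 0.04, 0.0008, 0.4], [-0.001, 0.045, 0.0008, 0.4], [-0.001, 0.048, 0.0008, 0.4], [-0.001, 0.049, 0.0008, 0.4], [-0.001, 0.049, 0.0008, 0.4]],
])

```text
time: 18.2
tool_pos: [0.4815, 0.0181, 0.0812]
tool_rot: [-1.579, 0.001, 2.847]
contact_force: [0.3, 0.0, -2.5]
opening: 0.018
```

Run:
```python
from h import *
st(); snap('scene','sceneD'); crop('sceneD',230,130,370,240,5.5,'c20')
```

```text
t 18.2 pos [0.4815 0.0181 0.0812] rotdeg [-9.0440e+01  9.0000e-02  1.6314e+02] F [ 0.3  0.  -2.5] T [0.08 0.02 0.04] open 0.018 q [-0.13  0.48  1.86  0.01  0.8   1.73]
```

View pics/c20.png

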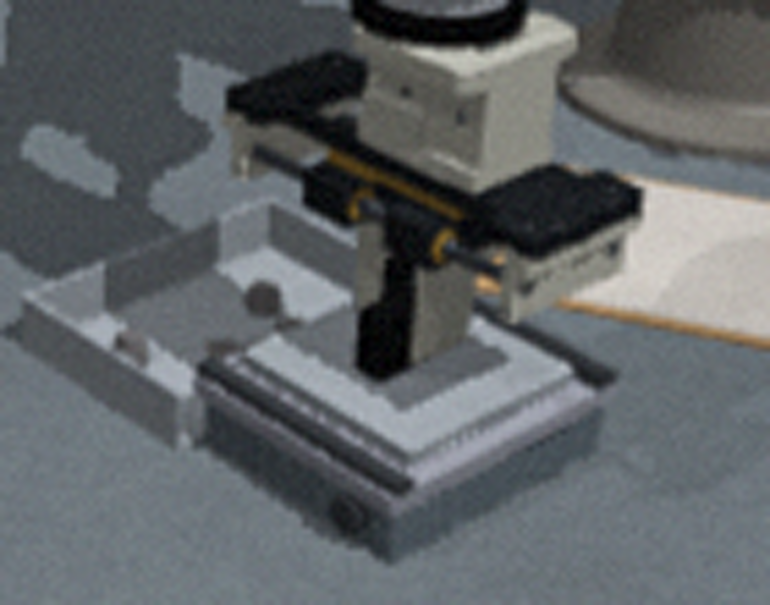

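The cover is between the rails, about 2 mm above the plate. I lower it gently until contact.

send_rows([
  [[0, 0.0007, 0, 0], [0, 0.0014, 0, 0], [0, 0.0018, 0, 0], [0, 0.0018, 0, 0]],
])

```text
time: 18.65
tool_pos: [0.4816, 0.018, 0.0795]
tool_rot: [-1.579, 0.002, 2.847]
contact_force: [0.4, 0.2, -2.7]
opening: 0.0177
```

send_rows([
  [[0, 0.0005, 0, 0], [0, 0.001, 0, 0], [0, 0.001, 0, 0]],
])

```text
time: 18.95
tool_pos: [0.4816, 0.0181, 0.0788]
tool_rot: [-1.579, 0.002, 2.847]
contact_force: [-0.4, 1.3, 2.1]
opening: 0.0182
```

send_rows([
  [[0, 0.0008, 0, 0], [0, 0.0015, 0, 0], [0, 0.002, 0, 0], [0, 0.002, 0, 0]],
])

```text
time: 19.35
tool_pos: [0.4817, 0.0182, 0.0787]
tool_rot: [-1.579, 0.003, 2.848]
contact_force: [-6.4, 1.1, 20.3]
opening: 0.0181
```

Run:
```python
from h import *
st()
```

```text
t 19.35 pos [0.4817 0.0182 0.0787] rotdeg [-90.44   0.17 163.18] F [-6.4  1.1 20.3] T [-0.16  1.31 -0.04] open 0.0181 q [-0.13  0.48  1.86  0.01  0.79  1.73]
```

send_rows([
  [[0, 0, 0, 0], [0, 0, 0, 0], [0, 0, 0, 0], [0, 0, 0, 0], [0, 0, 0, 0], [0, 0, 0, 0]],
], gripper=0.6)

```text
time: 19.95
tool_pos: [0.4816, 0.0182, 0.0785]
tool_rot: [-1.578, 0.003, 2.848]
contact_force: [-0.4, 1.1, -0.1]
opening: 0.0542
```

Run:
```python
from h import *
st(); delta(.4815,.018,.13,163.2)
```

```text
t 19.95 pos [0.4816 0.0182 0.0785] rotdeg [-9.0440e+01  1.5000e-01  1.6317e+02] F [-0.4  1.1 -0.1] T [0.02 0.03 0.02] open 0.0542 q [-0.13  0.49  1.86  0.01  0.79  1.73]
shift [-0.0001 -0.0515 -0.0002] twist -0.0 len 0.052
```

send_rows([
  [[0, -0.01, 0, 0], [0, -0.03, 0, 0], [0, -0.05, 0, 0], [0, -0.052, 0, 0], [0, -0.052, 0, 0]],
])

```text
time: 20.45
tool_pos: [0.4816, 0.0178, 0.131]
tool_rot: [-1.579, 0.004, 2.848]
contact_force: [-0.3, -0.4, -0.3]
opening: 0.0551
```

send_rows([
  [[0, 0, 0, 0], [0, 0, 0, 0], [0, 0, 0, 0], [0, 0, 0, 0], [0, 0, 0, 0], [0, 0, 0, 0], [0, 0, 0, 0], [0, 0, 0, 0]],
], gripper=0, grip_force=20)

```text
time: 21.25
tool_pos: [0.4816, 0.0178, 0.1311]
tool_rot: [-1.579, 0.004, 2.848]
contact_force: [-0.5, -0.2, 0.1]
opening: 0.0013
```

Run:
```python
from h import *
st(); snap('scene','sceneE'); snap('wrist','wristE'); crop('sceneE',230,130,370,240,5.5,'c21')
w=load('wristE'); crop('wristE',120,70,410,270,2.7,'c22'); delta(.4815,.018,.109,163.2)
```

```text
t 21.25 pos [0.4816 0.0178 0.1311] rotdeg [-90.45   0.25 163.17] F [-0.5 -0.2  0.1] T [ 0.07  0.05 -0.  ] open 0.0013 q [-0.13  0.4   1.81  0.01  0.92  1.73]
shift [ 0.0003  0.0221 -0.    ] twist -0.0 len 0.022
```

View pics/c21.png

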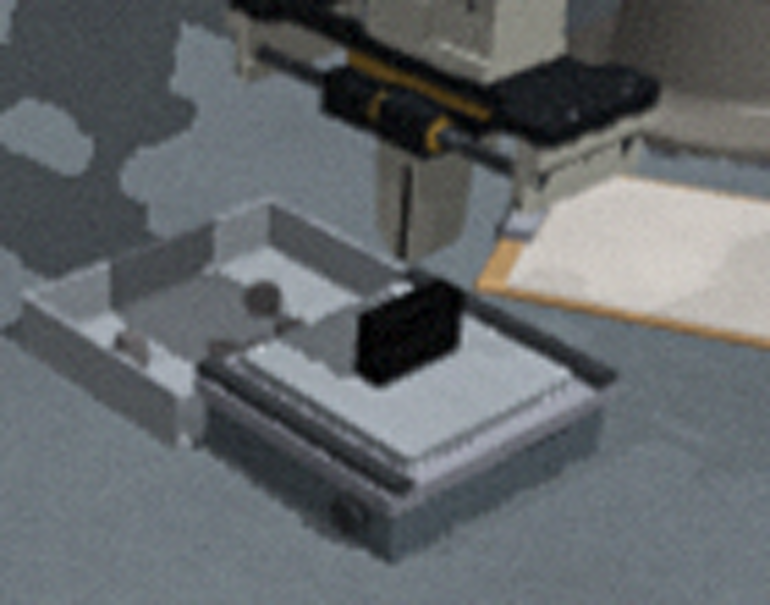

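View pics/c22.png

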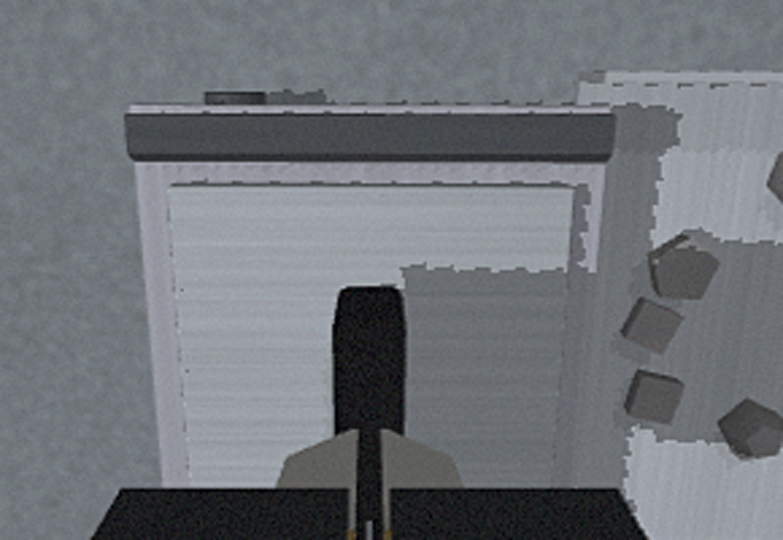

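The cover sits between the rails with even gaps at both ends (c22: 170 vs 137 left, 575 vs 605 right). I press once more from above on the handle with the shut fingers.

send_rows([
  [[0, 0.008, 0, 0], [0, 0.016, 0, 0], [0, 0.021, 0, 0], [0, 0.0225, 0, 0], [0, 0.0225, 0, 0]],
])

```text
time: 21.85
tool_pos: [0.4816, 0.0179, 0.1081]
tool_rot: [-1.579, 0.003, 2.848]
contact_force: [0.1, 0.2, 0.6]
opening: 0.0001
```

send_rows([
  [[0, 0.001, 0, 0], [0, 0.002, 0, 0], [0, 0.003, 0, 0], [0, 0.003, 0, 0]],
])

```text
time: 22.25
tool_pos: [0.4819, 0.0179, 0.1071]
tool_rot: [-1.579, 0.005, 2.848]
contact_force: [-6.4, 0.1, 18.5]
opening: 0.0005
```

send_rows([
  [[0, -0.005, 0, 0], [0, -0.03, 0, 0], [0, -0.07, 0, 0], [0, -0.11, 0, 0], [0, -0.13, 0.03, 0], [0, -0.13, 0.08, 0], [0, -0.13, 0.13, 0], [0, -0.13, 0.16, 0]],
])

```text
time: 23.05
tool_pos: [0.4337, -0.1385, 0.2364]
tool_rot: [-1.578, 0.006, 2.847]
contact_force: [1.0, -0.2, -0.2]
opening: 0.0005
```

send_rows([
  [[0.01, 0, 0.03, 0], [0.03, 0, 0.06, 0], [0.05, 0, 0.08, 0], [0.06, 0, 0.09, 0], [0.06, 0, 0.09, 0], [0.06, 0, 0.09, 0]],
])

```text
time: 23.65
tool_pos: [0.3505, -0.2073, 0.2357]
tool_rot: [-1.578, 0.007, 2.846]
contact_force: [0.7, 0.7, -0.8]
opening: 0.0003
```

Run:
```python
from h import *
st(); snap('scene','sceneF'); snap('top','topF'); crop('sceneF',220,130,370,240,5.3,'c23'); crop('topF',195,185,320,285,6,'c24')
```

```text
t 23.65 pos [ 0.3505 -0.2073  0.2357] rotdeg [-90.4    0.42 163.07] F [ 0.7  0.7 -0.8] T [ 0.03 -0.04  0.  ] open 0.0003 q [-0.73  0.14  1.85  0.01  1.15  1.13]
```

View pics/c23.png

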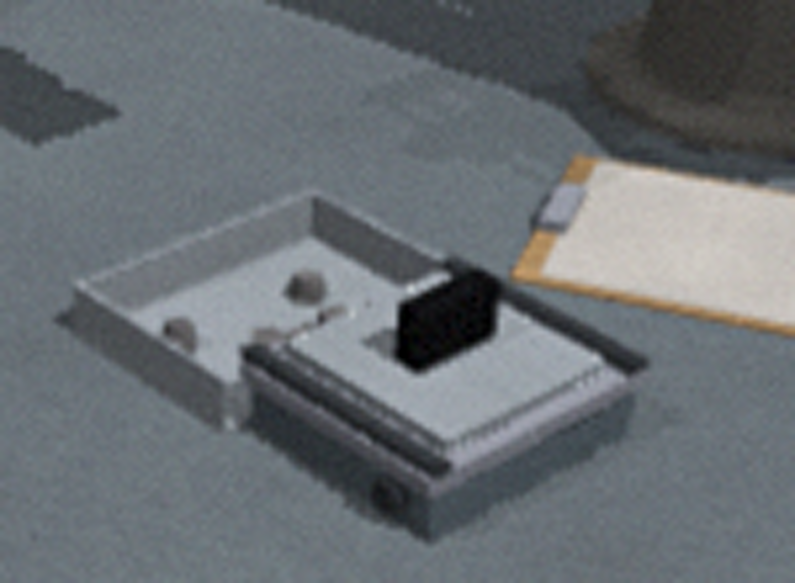

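View pics/c24.png

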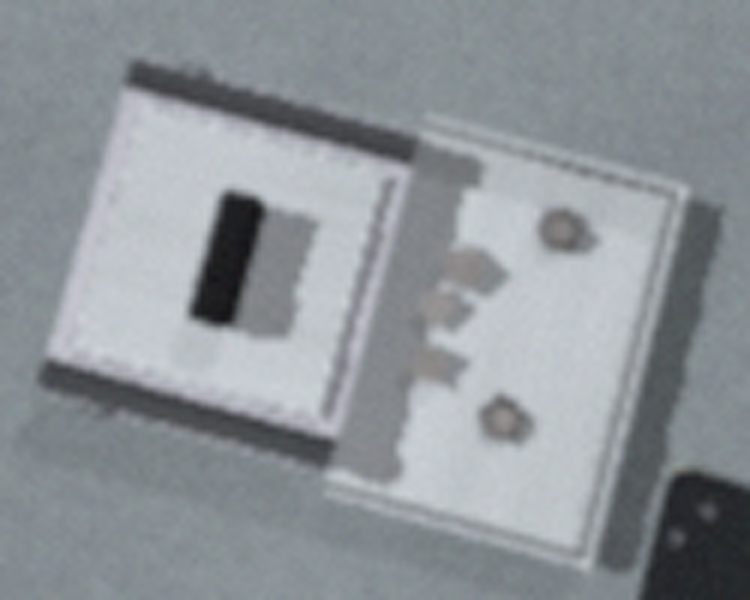

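View pics/sceneF.png

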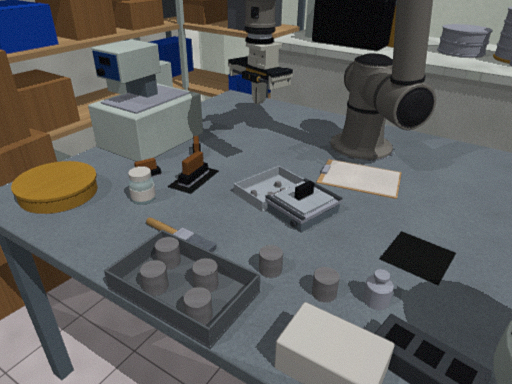

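The final pictures show:
- **Cover:** flat and centred between the rails (handle at (228,258) in the top crop).
- **Chips:** all five in the tray.
- **Scraper:** upright on its mat (scene (193,168)).
- **Bystanders:** where they were at the start.

The arm is clear, so I hand in.

Run:
```python
from h import *
hand_in(); st()
```

```text
the job is handed in; nothing more can be done
the job is handed in; nothing more can be done
```

I did the whole job in the order asked and handed it in at about 24 s of the 67 s allowed. `hand_in()` gives no verdict, so the results below come from my own last pictures and force readings.

- **Wiping:** I took the scraper of the given size from its mat and wiped once along the plate. The last pictures show all five chips on the tray floor and a clean plate, and the gripper never touched a chip.
- **Scraper:** It stands upright on the middle of its mat, within about 1 mm by the top camera and turned to match the mat.
- **Cover:** I set it down until light contact. Then I pressed it with about 20 N while gripped and about 18 N from above on the handle. The shut fingers met the handle at the height expected for a cover lying flat. The pictures show it level and centred between the rails.
- **Other things:** They look unmoved in the last scene picture, judged by eye.

**Disagreements:** The top and wrist cameras differed by 1–2 mm on the plate and cover positions, which is within the calibration. I shifted the cover 1 mm to allow for that. No check failed.

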